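# Put the drill-press accessories back in their caddy

### The job

Tidy the drill-press accessories into the wooden caddy: the hole saw, the sanding drum, the V-block and the long steel bar each go down into the hollow cut to their shape, resting flat on its floor and the same way up as they stand now. Leave the plain steel block and the open pipe coupling, which only look alike, where they stand on the bench.

Things in the scene. Friction and masses are not known exactly. Their poses are not given: they have to be found in the camera images.
- hole_saw: Hole saw of bright steel standing teeth down: closed round cup, 56 mm diameter and 42 mm high, with a 28 mm dark collar 5 mm high on its top and a round shank 11 mm in diameter standing upright in the middle, up to 74 mm above the underside. About 0.22 kg. Origin: centre of its underside; z up.
- sanding_drum: Sanding drum standing on end: red-brown abrasive sleeve, 34 mm diameter and 48 mm high, a dark nut (18 mm, up to 54 mm) on its top and a round steel shank 9 mm in diameter standing upright in the middle, up to 80 mm above the underside. About 0.12 kg. Origin: centre of its underside; z up.
- v_block: Steel V-block, 60 mm long (its x), 40 mm wide (its y), 40 mm high, with a V groove 24 mm wide and 12 mm deep along its x in the middle of the top; its long side faces are plain and flat. About 0.45 kg. Origin: centre of its underside; z up.
- parallel_bar: Long slim steel bar standing on its edge: 120 mm long (its x), 16 mm thick (its y), 36 mm high, with three dark round holes in each side. About 0.4 kg. Origin: centre of its underside; z up.
- plain_block: Look-alike of the V-block that does not belong in the caddy: plain steel block, 60 mm (x) by 40 mm (y) by 40 mm high, flat top without a groove. Loose. Origin: centre of its underside; z up.
- pipe_coupling: Look-alike of the hole saw that does not belong in the caddy: steel pipe coupling, an open tube 56 mm outside, 42 mm inside, 42 mm high, standing on end, no shank. Loose. Origin: centre of its underside; z up.
- well_saw: The hole saw's place: block with the large round hollow, 76 mm in diameter. Pale wood insert block, 152 mm (its x) by 96 (its y) by 18 mm, fixed in the caddy. Origin: centre of its underside, 6 mm above the bench, under the hollow's centre; z up. The hollow's flat grey-lined floor is 8 mm above the origin, the block's top 18 mm. The four blocks lie side by side along y, in varying order, in a shallow dark tray, 404 by 168 mm, rim 20 mm high.
- well_drum: The sanding drum's place: block with the small round hollow, 54 mm in diameter. Pale wood insert block, 152 mm (its x) by 96 (its y) by 18 mm, fixed in the caddy. Origin: centre of its underside, 6 mm above the bench, under the hollow's centre; z up. The hollow's flat grey-lined floor is 8 mm above the origin, the block's top 18 mm.
- well_vee: The V-block's place: block with the broad rectangular hollow, 84 mm (its x) by 62 mm (its y). Pale wood insert block, 152 mm (its x) by 96 (its y) by 18 mm, fixed in the caddy. Origin: centre of its underside, 6 mm above the bench, under the hollow's centre; z up. The hollow's flat grey-lined floor is 8 mm above the origin, the block's top 18 mm.
- well_bar: The long bar's place: block with the long narrow hollow, 140 mm (its x) by 36 mm (its y). Pale wood insert block, 152 mm (its x) by 96 (its y) by 18 mm, fixed in the caddy. Origin: centre of its underside, 6 mm above the bench, under the hollow's centre; z up. The hollow's flat grey-lined floor is 8 mm above the origin, the block's top 18 mm.

How it is judged:
By the outcome, as a careful person would: the job done as asked, in the order asked, and still so for the second after the job is handed in, with the robot touching nothing.
It also fails if it takes over 109 s, if anything falls off the work surface, if the arm or the gripper's body presses on something with over 40 N, if the wrist force passes 120 N, or if a joint passes its speed limit or range.

### The arm

A 6-joint arm with a two-finger parallel gripper is mounted at the origin on the work surface. World frame = base frame: x ahead of the robot, y to its left, z up, the work surface at z = 0. Lengths are in m, angles in degrees, forces in N, time in s.
With the tool pointing down it reaches from about 0.25 to 0.725 m from the base axis. Payload 9.7 kg.
Tool frame: the origin (TCP) lies at the very end of the fingers, on their centre line; the grasp point (between the pads) lies 19 mm behind it (bot.hold_point_z is the distance from the TCP to the grasp point, in m); z points along the fingers, y is the line along which they close (so a half turn about z gives the same grasp; the last joint's range is limited). The gripper opens to 85 mm and grips with 20 to 120 N. Pads are 22 mm wide; open, the fingers measure 114 mm over their backs; the gripper's body (76 mm by 85 mm) begins 54 mm behind the grasp point. The pads swing forward as they close: fully open they stand 13 mm farther back than shut.
Start: joints at [70.13, 4.979, 10.078, 95.1, 0, 90], TCP at [0.187, 0.517, 0.231] pointing down, gripper open.
Joint ranges: [-179.16, 179.16], [-48.56, 103.87], [-65.8, 70.77], [-126.05, 130.52], [-82.76, 87.17], [-180, 180]. Speed limits (degrees/s): [127.2, 127.2, 147.25, 180, 180, 180].

### API

Orientations are given as [roll, pitch, yaw] about the fixed x, y, z axes, in that order (R = Rz(yaw) Ry(pitch) Rx(roll)).
In Python, from workcell import bot gives the robot as it stands.
- The arm moves only by the tool play_rows, never from a script. Its argument "targets" is a list of rows, each an object with "grip": the closure in counts, from 0 (fully open) to 255 (shut); "linear": the shift along the world's x, y, z in cm, a list of three; "delta_rot": the turn, a rotation vector about the world's x, y, z in rad, a list of three. A call has 1 to 10 rows; each row is the pose to reach, as a shift and turn from the pose commanded when the call began; what a row does not reach only later rows make up. A row lasts 1/10 s, in which the tool goes at most 50 mm and 8.59 degrees, less where a joint would pass 70% of its speed; a pose out of reach is approached as far as the arm can. A call with a gripper value outside its range is refused whole. The fingers move at their own pace and stop on an object; "force" is the grip in N (left out, the last holds). Time passes only in rows, so rows that repeat a pose let the fingers close. It gives the time, the measured TCP pose, the force, the opening and the grip force at its end, in the units of the state.
- bot.get_obs(): the state, without advancing time (a new reading comes with each control period).
- bot.camera(name): name is "side" or "top" or "wrist"; returns a dict with "color" (384x512x3 uint8, red, green, blue), "range_z" (384x512 float32, m along the optical axis (not along the pixel's ray), 0 where there is no reading), "fov_y" (degrees; the focal length in pixels is half the picture's height over the tangent of half this angle, whatever the lens; pixels are square), "cx", "cy" (the principal point, pixels), "dist_coeffs" ([k1, k2, p1, p2, k3] as OpenCV has them; the pictures are not rectified), "world_to_cam" (4x4, takes a point from world to camera coordinates). Camera axes: x right, y up, looking along -z (the intrinsics and any distortion apply to the point x, -y, -z); pixel columns grow to the right and rows downward; lengths in m; the calibration is good to about 2 mm. A picture is of the moment at which its call begins.
- bot.job_done(): hands the job in; it is judged then, once.
Trained networks look in a picture, given as the dict that the camera call returned (one of the last four; its "shot" number tells which), for a name from the list of things; names that differ only in an ending like _2 or _b are one class to them, and where a whole thing is asked for, a point or a joint stands for the part that bears it (a point fixed in the world has none). Each returns a list of dicts, best first, with "conf" (0 to 1); they miss things now and then, are a little off and sometimes report something else, mostly with a low value. They report only what shows in the picture. A call takes as long as a camera call.
- bot.search_frame(picture, target): "box" ([left, top, right, bottom] in pixels, round what is visible of it).
- bot.trace(picture, target): "pixels" (384x512 bool, what is visible of it) and "box" ([left, top, right, bottom] in pixels, round what is visible of it).
- bot.pinpoint(picture, target): "pixel" ([column, row] in pixels: a listed point, or the origin of a listed thing).
The state is a dict: "time": time; "q": joint angles; "qd": joint speeds; "joint_efforts": joint torques, N m; "ee_pos": TCP position; "tcp_rot": TCP orientation; "wrist_force": force on the tool from outside, world axes, zero at the start; "torque": the same for the moment, N m; "opening": finger opening in m; "grasp_force": force on a finger pad.
Only numpy, scipy, OpenCV 4.12 (cv2) and the standard library are available. Lean on these libraries where they do the work, as an engineer would, in place of code of your own. Each camera call takes 0.05 s, during which the arm holds its last target. There are 200 camera calls.

## Working session

There is one attempt and no reset: what is moved stays moved. The work goes in short steps, Python scripts to look and compute and a tool call to move; the robot and the scene stay as the last step left them, time stands still between calls to the robot, and variables do not carry over. Pictures are saved under pics/ and viewed, at most 14 in all, crops included, and the job is handed in when it is done.

Besides the shell and the picture viewer there is one more tool, called after ">>>" by a JSON object that holds its "api" and its "payload". play_rows: Moves the arm, as the interface text tells. Its arguments: {"type":"object","properties":{"targets":{"type":"array","items":{"type":"object","properties":{"grip":{"type":"number"},"linear":{"type":"array","items":{"type":"number"}},"delta_rot":{"type":"array","items":{"type":"number"}}}}},"force":{"type":"number"}},"required":["targets"]}

```bash
mkdir -p pics; cat > h.py <<'E'
import numpy as np, cv2
from workcell import bot
def cloud(p):
    d=p["range_z"]; H,W=d.shape; f=H/2/np.tan(np.radians(p["fov_y"])/2)
    K=np.array([[f,0,p["cx"]],[0,f,p["cy"]],[0,0,1.]])
    u,v=np.meshgrid(np.arange(W),np.arange(H))
    n=cv2.undistortPoints(np.stack([u,v],-1).reshape(-1,1,2).astype(np.float64),K,np.array(p["dist_coeffs"],float)).reshape(H,W,2)
    c=np.stack([n[...,0]*d,-n[...,1]*d,-d,np.ones_like(d)],-1)
    w=c@np.linalg.inv(np.array(p["world_to_cam"])).T
    w=w[...,:3]; w[d<=0]=np.nan
    return w
def save(p,n): cv2.imwrite(f"pics/{n}.png",cv2.cvtColor(p["color"],cv2.COLOR_RGB2BGR))
names="hole_saw sanding_drum v_block parallel_bar plain_block pipe_coupling well_saw well_drum well_vee well_bar".split()
E
cat > m.py <<'E'
from h import *
import sys
o=bot.get_obs(); print(o)
for cam in ["top","side"]:
    p=bot.camera(cam); save(p,cam+"0"); w=cloud(p); print(cam,np.round(np.linalg.inv(np.array(p["world_to_cam"]))[:3,3],3))
    for n in names:
        for r in bot.trace(p,n)[:2]:
            m=r["pixels"]; q=w[m]; q=q[~np.isnan(q[:,0])]
            if len(q)<5: continue
            z=np.percentile(q[:,2],[5,50,95]); s=q[q[:,2]>0.012] if n[:4]!="well" else q
            if len(s)<5: continue
            (c,sz,a)=cv2.minAreaRect((s[:,:2]*1000).astype(np.float32))
            print(n,round(r["conf"],2),[int(x) for x in r["box"]],len(q),"med",np.round(np.median(q,0),3),"z",np.round(z,3),"rect",np.round(c,1),np.round(sz,1),round(a,1))
E
python3 m.py
```

```text
{'time': 0.0, 'q': array([ 7.01307230e+01,  5.01101536e+00,  1.00326024e+01,  9.50982559e+01,
       -1.05752821e-04,  8.99998331e+01]), 'qd': array([ 0.00115614,  0.00530876,  0.00630515,  0.09841527, -0.00810077,
       -0.0236281 ]), 'joint_efforts': array([-5.80615142e-04, -5.20389318e+01,  4.64802790e+01,  1.65752345e-02,
        5.73405191e-05, -2.56139361e-05]), 'ee_pos': array([0.1868534 , 0.51704135, 0.23056729]), 'tcp_rot': array([-1.79923331e+02,  1.05529448e-04,  1.60130890e+02]), 'wrist_force': array([-0.79978687, -0.38366911, -0.22138712]), 'torque': array([ 0.02243409, -0.03354289, -0.00119695]), 'grasp_force': 0.0, 'opening': 0.08559773261841785}
top [ 0.47  -0.008  0.895]
hole_saw 0.65 [409, 187, 435, 214] 532 med [ 0.548 -0.386  0.043] z [0.01  0.043 0.062] rect [ 548.5 -393.4] [54.9 53.7] 67.9
sanding_drum 0.57 [296, 240, 312, 256] 200 med [ 0.432 -0.1    0.05 ] z [0.002 0.05  0.075] rect [ 432.  -101.4] [32.5 31.9] 2.8
v_block 0.65 [138, 233, 158, 255] 494 med [0.432 0.268 0.037] z [0.02  0.037 0.042] rect [433.4 268. ] [58.  42.2] 2.8
parallel_bar 0.67 [191, 234,
[... 2438 characters left out ...]
8 0.131 0.024] z [0.014 0.024 0.029] rect [627.9 130.6] [163.4 107.9] 8.0
well_drum 0.95 [289, 190, 351, 238] 1697 med [ 0.661 -0.162  0.025] z [0.015 0.025 0.028] rect [ 660.2 -160.6] [153.2 100.4] 5.2
well_vee 0.88 [271, 169, 331, 210] 1464 med [ 0.649 -0.062  0.024] z [0.014 0.024 0.028] rect [650.5 -64.2] [156. 102.] 8.8
well_vee 0.57 [240, 128, 299, 165] 1107 med [0.628 0.133 0.024] z [0.014 0.024 0.029] rect [627.6 129.6] [154.6  97.7] 6.9
well_bar 0.96 [254, 147, 317, 186] 1298 med [0.637 0.039 0.024] z [0.014 0.024 0.028] rect [638.8  33.6] [155.  100.1] 6.6
well_bar 0.65 [290, 191, 351, 240] 1768 med [ 0.659 -0.161  0.025] z [0.015 0.025 0.028] rect [ 662.2 -158.5] [159.9 101.4] 7.1
```

```bash
python3 - <<'E'
import cv2
im=cv2.imread("pics/top0.png"); cv2.imwrite("pics/topc.png",cv2.resize(im[110:270,70:450],(798,336),interpolation=cv2.INTER_CUBIC))
E
cat > f.py <<'E'
from h import *
P=[bot.camera(c) for c in ("top","side")]
def hollow(q): pass
for p,cam in zip(P,("top","side")):
    w=cloud(p); ok=~np.isnan(w[...,0])
    for n in ["v_block","parallel_bar","plain_block","hole_saw","sanding_drum","pipe_coupling"]:
        c={"v_block":(.433,.268,.04),"parallel_bar":(.447,.101,.036),"plain_block":(.541,.388,.04),"hole_saw":(.547,-.393,.042),"sanding_drum":(.43,-.1015,.048),"pipe_coupling":(.449,-.243,.042)}[n]
        m=ok&(np.hypot(w[...,0]-c[0],w[...,1]-c[1])<.075)&(abs(w[...,2]-c[2])<.005)
        s=w[m][:,:2]*1000
        r=cv2.minAreaRect(s.astype(np.float32)); 
        cc=s.mean(0); e,v=np.linalg.eigh(np.cov(s.T)); a=np.degrees(np.arctan2(v[1,1],v[0,1]))%180
        print(cam,n,len(s),"rect",np.round(r[0],1),np.round(r[1],1),round(r[2],1),"pca",np.round(cc,1),round(a,1))
    for n,c in dict(saw=(.631,.128),bar=(.640,.031),vee=(.6515,-.065),drum=(.6625,-.162)).items():
        a=np.radians(6.5); d=w[...,:2]-np.array(c); x=d[...,0]*np.cos(a)+d[...,1]*np.sin(a); y=-d[...,0]*np.sin(a)+d[...,1]*np.cos(a)
        m=ok&(abs(x)<.073)&(abs(y)<.045)&(w[...,2]<.0185)
        s=w[m][:,:2]*1000; r=cv2.minAreaRect(s.astype(np.float32))
        print(cam,n,len(s),"rect",np.round(r[0],1),np.round(r[1],1),round(r[2],1),"mean",np.round(s.mean(0),1),"zfloor",round(np.median(w[m][:,2]),4))
    m=ok&(w[...,0]>.5)&(w[...,2]>.02)&(w[...,2]<.032)&(abs(w[...,1])<.28)
    r=cv2.minAreaRect((w[m][:,:2]*1000).astype(np.float32)); print(cam,"tray",r)
E
python3 f.py
```

```text
top v_block 317 rect [432.6 268. ] [59.5 41.7] 1.9 pca [432.9 268.4] 4.4
top parallel_bar 337 rect [448.  101.3] [ 15.9 120.8] 8.5 pca [448.1 100.8] 98.5
top plain_block 405 rect [541.7 387.8] [41.4 60.2] 84.5 pca [541.4 387.5] 174.1
top hole_saw 319 rect [ 549.5 -394.8] [53.4 54. ] 53.0 pca [ 548.9 -392.3] 27.3
top sanding_drum 112 rect [ 431.2 -101.9] [30.6 31.1] 0.5 pca [ 431.3 -101.8] 99.9
top pipe_coupling 199 rect [ 450.1 -242.9] [52.4 52.5] 0.9 pca [ 450.5 -243.6] 66.3
top saw 669 rect [632.2 128.1] [73.5 73.5] 89.3 mean [631.5 128.5] zfloor 0.0154
top bar 759 rect [642.1  31.1] [139.8  36. ] 6.3 mean [641.5  31. ] zfloor 0.0157
top vee 782 rect [653.  -65.9] [83.4 61.8] 6.0 mean [652.7 -65.8] zfloor 0.0157
top drum 327 rect [ 663.4 -164. ] [51.  51.7] 89.3 mean [ 664.  -163.2] zfloor 0.0158
top tray ((748.9253540039062, 26.08868408203125), (382.55401611328125, 470.3113098144531), 6.090919017791748)
side v_block 153 rect [432.  271.1] [60.3 46.7] 0.9 pca [431.8 270.9] 4.7
side parallel_bar 187 rect [446.  102.4] [ 18.6 123.2] 7.9 pca [445.8  99.2] 98.0
side plain_block 166 rect [539.7 388.9] [48.9 60.9] 87.7 pca [540.5 387.4] 170.9
side hole_saw 348 rect [ 546.3 -393.8] [55.3 54.7] 43.3 pca [ 545.  -396.3] 1.0
side sanding_drum 72 rect [ 428.8 -101.4] [33.1 32.4] 59.1 pca [ 427.6 -105.5] 147.1
side pipe_coupling 195 rect [ 447.7 -242.4] [56.7 53.4] 67.9 pca [ 448.  -243.4] 73.6
side saw 267 rect [630.1 134.7] [69.5 69.2] 27.5 mean [630.5 134.3] zfloor 0.0158
side bar 336 rect [640.8  39.1] [138.1  34.9] 5.7 mean [639.2  38.1] zfloor 0.0158
side vee 415 rect [651.9 -58.5] [82.8 61.1] 6.3 mean [651.4 -58.8] zfloor 0.0158
side drum 229 rect [ 660.8 -169.3] [140.2  75.3] 6.7 mean [ 662.9 -158.9] zfloor 0.0155
side tray ((748.1549072265625, 29.557373046875), (387.7622375488281, 474.74151611328125), 6.124680042266846)
```

View pics/topc.png

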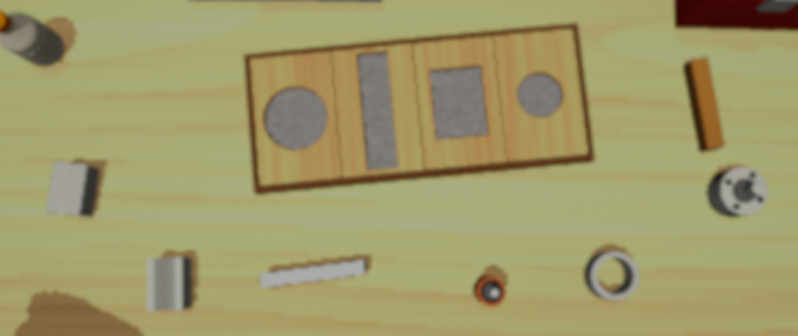

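The crop shows the caddy at (245–590, 25–190) with its hollows in order saw, bar, vee, drum from the left. The grooved V-block is at (168,283) and the plain block at (72,188). The bar is at (313,272), the drum at (490,290), the coupling at (612,275) and the hole saw with its shank at (738,190). There is clutter at (30,40), (705,105) and (760,8). I'll start toward the hole saw and check how tall the clutter is.

>>> {"api": "play_rows", "payload": {"targets": [{"linear": [15,-40,0],"delta_rot": [0,0,0],"grip": 0},{"linear": [15,-40,0],"delta_rot": [0,0,0],"grip": 0},{"linear": [15,-40,0],"delta_rot": [0,0,0],"grip": 0},{"linear": [15,-40,0],"delta_rot": [0,0,0],"grip": 0},{"linear": [15,-40,0],"delta_rot": [0,0,0],"grip": 0},{"linear": [15,-40,0],"delta_rot": [0,0,0],"grip": 0},{"linear": [15,-40,0],"delta_rot": [0,0,0],"grip": 0},{"linear": [15,-40,0],"delta_rot": [0,0,0],"grip": 0},{"linear": [15,-40,0],"delta_rot": [0,0,0],"grip": 0}], "force": 70}}

```text
time: 2.1
ee_pos: [0.3374, 0.1145, 0.2316]
tcp_rot: [180.0, 0.1, 160.0]
wrist_force: [1.0, 0.7, -0.1]
opening: 0.0852
grasp_force: 0.0
```

```bash
python3 - <<'E'
from h import *
o=bot.get_obs(); print(o["q"].round(1),o["ee_pos"].round(4),o["tcp_rot"].round(2))
p=bot.camera("top"); w=cloud(p); z=np.nan_to_num(w[...,2]); m=(z>.03).astype(np.uint8)
n,l,s,c=cv2.connectedComponentsWithStats(m)
for i in range(1,n):
    if s[i,4]>30:
        q=w[l==i]; print(s[i],q.min(0).round(3),q.max(0).round(3))
E
```

```text
[ 18.8 -21.3 -13.1  98.1  -0.   38.8] [0.3374 0.1145 0.2316] [1.7998e+02 7.0000e-02 1.6001e+02]
[  392    31   120    93 10417] [ 0.747 -0.637  0.03 ] [ 0.932 -0.328  0.187]
[ 150   44  102   63 2507] [0.779 0.029 0.03 ] [0.921 0.27  0.085]
[  37   52   87   43 1707] [0.808 0.358 0.03 ] [0.911 0.561 0.11 ]
[190  60   6  35 122] [0.81  0.173 0.03 ] [0.903 0.184 0.037]
[208  60  20  36 277] [0.81 0.09 0.03] [0.901 0.139 0.043]
[161  69  21   5 105] [0.865 0.208 0.031] [0.878 0.259 0.042]
[57 71 17 13 63] [0.836 0.483 0.034] [0.844 0.492 0.097]
[66 72 16 13 55] [0.836 0.463 0.031] [0.845 0.473 0.092]
[76 74 13 11 39] [0.837 0.444 0.031] [0.844 0.451 0.084]
[85 74 12 11 35] [0.837 0.425 0.03 ] [0.844 0.433 0.079]
[160  84  21   5 104] [0.825 0.207 0.032] [0.837 0.258 0.042]
[ 63 115  34  25 547] [0.692 0.416 0.031] [0.741 0.46  0.124]
[399 138  17  43 323] [ 0.6  -0.38  0.03] [ 0.706 -0.342  0.036]
[  0 161  28  30 688] [0.562 0.583 0.03 ] [0.63  0.63  0.085]
[ 92 187  21  26 430] [0.511 0.366 0.03 ] [0.572 0.41  0.046]
[411 189  25  24 437] [ 0.522 -0.422  0.031] [ 0.577 -0.367  0.077]
[351 230  23  23 227] [ 0.424 -0.269  0.03 ] [ 0.476 -0.217  0.047]
[140 233  19  26 434] [0.402 0.246 0.03 ] [0.462 0.29  0.044]
[193 234  51  13 339] [0.433 0.042 0.032] [0.463 0.161 0.041]
[296 241  15  15 170] [ 0.416 -0.117  0.032] [ 0.448 -0.085  0.083]
[328 282  25  32 498] [ 0.285 -0.214  0.03 ] [ 0.353 -0.161  0.065]
[    0   287   234    97 11992] [0.303 0.041 0.246] [0.403 0.178 0.7  ]
```

>>> {"api": "play_rows", "payload": {"targets": [{"linear": [21.1,-51,-7],"grip": 0},{"linear": [21.1,-51,-7],"grip": 0},{"linear": [21.1,-51,-7],"grip": 0},{"linear": [21.1,-51,-7],"grip": 0},{"linear": [21.1,-51,-7],"grip": 0},{"linear": [21.1,-51,-7],"grip": 0},{"linear": [21.1,-51,-7],"grip": 0},{"linear": [21.1,-51,-7],"grip": 0},{"linear": [21.1,-51,-7],"grip": 0},{"linear": [21.1,-51,-7],"grip": 0}]}}

```text
validation failed for argument at $.ta...
```

>>> {"api": "play_rows", "payload": {"targets": [{"linear": [3.5,-8.4,0],"grip": 0},{"linear": [3.5,-8.4,0],"grip": 0},{"linear": [3.5,-8.4,0],"grip": 0}]}}

```text
validation failed for argument at $.ta...
```

>>> {"api": "play_rows", "payload": {"targets": [{"linear": [21.1,-51,-7],"delta_rot": [0,0,0],"grip": 0},{"linear": [21.1,-51,-7],"delta_rot": [0,0,0],"grip": 0},{"linear": [21.1,-51,-7],"delta_rot": [0,0,0],"grip": 0},{"linear": [21.1,-51,-7],"delta_rot": [0,0,0],"grip": 0},{"linear": [21.1,-51,-7],"delta_rot": [0,0,0],"grip": 0},{"linear": [21.1,-51,-7],"delta_rot": [0,0,0],"grip": 0},{"linear": [21.1,-51,-7],"delta_rot": [0,0,0],"grip": 0},{"linear": [21.1,-51,-7],"delta_rot": [0,0,0],"grip": 0},{"linear": [21.1,-51,-7],"delta_rot": [0,0,0],"grip": 0},{"linear": [21.1,-51,-7],"delta_rot": [0,0,0],"grip": 0}]}}

```text
time: 3.15
ee_pos: [0.5271, -0.3431, 0.168]
tcp_rot: [180.0, 0.0, 160.1]
wrist_force: [1.1, -0.3, 0.4]
opening: 0.085
grasp_force: 0.0
```

>>> {"api": "play_rows", "payload": {"targets": [{"linear": [2.1,-5.1,-1.8],"delta_rot": [0,0,0],"grip": 0},{"linear": [2.1,-5.1,-1.8],"delta_rot": [0,0,0],"grip": 0},{"linear": [2.1,-5.1,-1.8],"delta_rot": [0,0,0],"grip": 0}]}}

```text
time: 3.45
ee_pos: [0.5473, -0.3929, 0.1481]
tcp_rot: [179.9, -0.2, 160.0]
wrist_force: [0.2, 0.8, -0.3]
opening: 0.0854
grasp_force: 0.0
```

```bash
python3 - <<'E'
from h import *
o=bot.get_obs(); print(o["q"].round(1),o["ee_pos"].round(4),o["tcp_rot"].round(2))
p=bot.camera("wrist"); save(p,"w1"); w=cloud(p)
m=np.hypot(w[...,0]-.548,w[...,1]+.394)<.045
for lo,hi in((.038,.05),(.06,.08)):
    q=w[m&(w[...,2]>lo)&(w[...,2]<hi)]
    print(len(q), q.mean(0).round(4), q.min(0).round(4), q.max(0).round(4)) if len(q) else 0
E
```

```text
[-35.7  21.8  20.8  89.2   0.  -15.7] [ 0.5473 -0.3929  0.1481] [179.95  -0.18 160.04]
2329 [ 0.5468 -0.3922  0.0436] [ 0.5213 -0.4209  0.0381] [ 0.5766 -0.3656  0.0498]
178 [ 0.5475 -0.3925  0.072 ] [ 0.5435 -0.3982  0.0601] [ 0.554  -0.3878  0.0762]
```

View pics/w1.png

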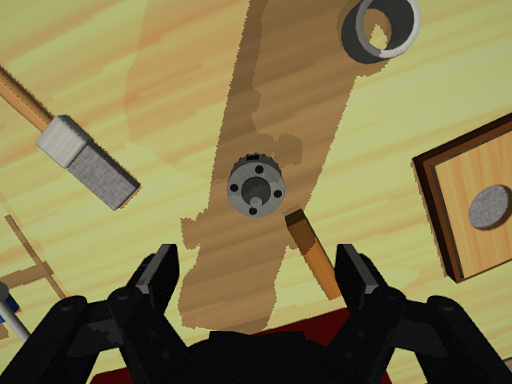

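>>> {"api": "play_rows", "payload": {"targets": [{"linear": [0.1,0,0],"delta_rot": [0,0,0.15],"grip": 0},{"linear": [0.1,0,-3],"delta_rot": [0,0,0.3],"grip": 0},{"linear": [0.1,0,-6],"delta_rot": [0,0,0.3],"grip": 0},{"linear": [0.1,0,-9],"delta_rot": [0,0,0.3],"grip": 0},{"linear": [0.1,0,-11.5],"delta_rot": [0,0,0.3],"grip": 0},{"linear": [0.1,0,-13],"delta_rot": [0,0,0.3],"grip": 0},{"linear": [0.1,0,-13.5],"delta_rot": [0,0,0.3],"grip": 0},{"linear": [0.1,0,-13.5],"delta_rot": [0,0,0.3],"grip": 0}]}}

```text
time: 4.3
ee_pos: [0.5488, -0.3916, 0.0163]
tcp_rot: [-180.0, 0.0, 177.4]
wrist_force: [-0.1, -0.4, 0.9]
opening: 0.0859
grasp_force: 0.0
```

>>> {"api": "play_rows", "payload": {"targets": [{"linear": [0,0,0],"delta_rot": [0,0,0],"grip": 255},{"linear": [0,0,0],"delta_rot": [0,0,0],"grip": 255},{"linear": [0,0,0],"delta_rot": [0,0,0],"grip": 255},{"linear": [0,0,0],"delta_rot": [0,0,0],"grip": 255},{"linear": [0,0,0],"delta_rot": [0,0,0],"grip": 255},{"linear": [0,0,0],"delta_rot": [0,0,0],"grip": 255},{"linear": [0,0,0],"delta_rot": [0,0,0],"grip": 255},{"linear": [0,0,0],"delta_rot": [0,0,0],"grip": 255}]}}

```text
time: 5.1
ee_pos: [0.5494, -0.3928, 0.0174]
tcp_rot: [-179.9, 0.1, 177.3]
wrist_force: [-0.6, 0.3, 7.0]
opening: 0.0529
grasp_force: 74.5
```

>>> {"api": "play_rows", "payload": {"targets": [{"linear": [0,0,2],"delta_rot": [0,0,0],"grip": 255},{"linear": [0,0,5],"delta_rot": [0,0,0],"grip": 255},{"linear": [0,0,8],"delta_rot": [0,0,0],"grip": 255},{"linear": [0,0,10],"delta_rot": [0,0,0],"grip": 255},{"linear": [0,0,10],"delta_rot": [0,0,0],"grip": 255}]}}

```text
time: 5.6
ee_pos: [0.5498, -0.3931, 0.1192]
tcp_rot: [-179.8, 0.3, 177.3]
wrist_force: [-0.2, 0.3, -2.6]
opening: 0.0529
grasp_force: 74.0
```

```bash
python3 - <<'E'
from h import *
o=bot.get_obs(); print(o["q"].round(1),o["ee_pos"].round(4),o["tcp_rot"].round(2),o["opening"],o["grasp_force"],o["wrist_force"].round(1))
p=bot.camera("wrist"); save(p,"w2"); s=bot.camera("side"); cv2.imwrite("pics/s2.png",cv2.cvtColor(cv2.resize(s["color"][180:360,230:430],None,fx=2,fy=2),cv2.COLOR_RGB2BGR))
a=cv2.imread("pics/s2.png"); b=cv2.imread("pics/w2.png"); b=cv2.resize(b,(480,360)); cv2.imwrite("pics/c2.png",cv2.resize(np.hstack([a[:360,:400],b]),(800,327)))
E
```

```text
[-35.6  21.4  17.1  85.4   0.  -32.9] [ 0.5498 -0.3931  0.1192] [-179.83    0.27  177.31] 0.052923188573650054 73.95646333694458 [-0.2  0.3 -2.6]
```

View pics/c2.png

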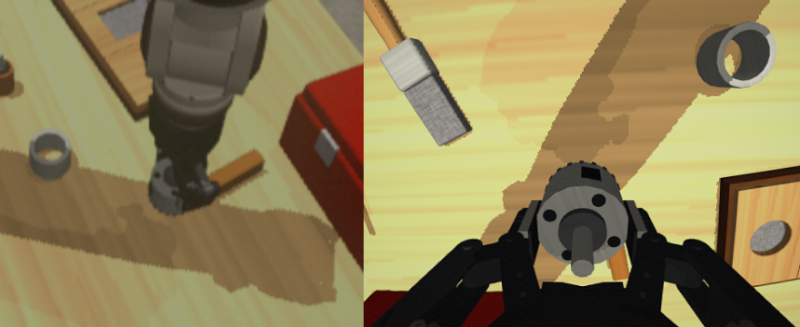

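The saw is held upright between the pads (wrist view around (583,225)). Next I'll carry it to the large round hollow.

>>> {"api": "play_rows", "payload": {"targets": [{"linear": [8.2,52.1,0],"delta_rot": [0,0,0],"grip": 255},{"linear": [8.2,52.1,0],"delta_rot": [0,0,0],"grip": 255},{"linear": [8.2,52.1,0],"delta_rot": [0,0,0],"grip": 255},{"linear": [8.2,52.1,0],"delta_rot": [0,0,0],"grip": 255},{"linear": [8.2,52.1,0],"delta_rot": [0,0,0],"grip": 255},{"linear": [8.2,52.1,0],"delta_rot": [0,0,0],"grip": 255},{"linear": [8.2,52.1,0],"delta_rot": [0,0,0],"grip": 255},{"linear": [8.2,52.1,0],"delta_rot": [0,0,0],"grip": 255},{"linear": [8.2,52.1,0],"delta_rot": [0,0,0],"grip": 255},{"linear": [8.2,52.1,0],"delta_rot": [0,0,0],"grip": 255}]}}

```text
time: 6.7
ee_pos: [0.6254, 0.1037, 0.1132]
tcp_rot: [-180.0, -0.2, 177.3]
wrist_force: [1.2, 0.4, -2.6]
opening: 0.053
grasp_force: 74.2
```

>>> {"api": "play_rows", "payload": {"targets": [{"linear": [0.4,2.7,0],"delta_rot": [0,0,0],"grip": 255},{"linear": [0.4,2.7,0],"delta_rot": [0,0,0],"grip": 255},{"linear": [0.4,2.7,-3],"delta_rot": [0,0,0],"grip": 255},{"linear": [0.4,2.7,-5],"delta_rot": [0,0,0],"grip": 255},{"linear": [0.4,2.7,-5],"delta_rot": [0,0,0],"grip": 255},{"linear": [0.4,2.7,-5],"delta_rot": [0,0,0],"grip": 255}]}}

```text
time: 7.3
ee_pos: [0.6297, 0.128, 0.0646]
tcp_rot: [-180.0, -0.1, 177.3]
wrist_force: [0.1, 0.6, -1.5]
opening: 0.0531
grasp_force: 74.3
```

```bash
cat > w.py <<'E'
from h import *
import sys
o=bot.get_obs(); print(o["q"].round(1),o["ee_pos"].round(4),o["tcp_rot"].round(2),o["opening"].round(4),o["grasp_force"],o["wrist_force"].round(1))
p=bot.camera("wrist"); save(p,sys.argv[1])
E
python3 w.py w3
```

```text
Traceback (most recent call last):
  File "w.py", line 3, in <module>
    o=bot.get_obs(); print(o["q"].round(1),o["ee_pos"].round(4),o["tcp_rot"].round(2),o["opening"].round(4),o["grasp_force"],o["wrist_force"].round(1))
                                                                                      ^^^^^^^^^^^^^^^^^^
AttributeError: 'float' object has no attribute 'round'
```

>>> {"api": "play_rows", "payload": {"targets": [{"linear": [0.2,0,-1],"delta_rot": [0,0,0],"grip": 255},{"linear": [0.2,0,-2],"delta_rot": [0,0,0],"grip": 255},{"linear": [0.2,0,-2.6],"delta_rot": [0,0,0],"grip": 255},{"linear": [0.2,0,-2.9],"delta_rot": [0,0,0],"grip": 255},{"linear": [0.2,0,-3.1],"delta_rot": [0,0,0],"grip": 255},{"linear": [0.2,0,-3.2],"delta_rot": [0,0,0],"grip": 255},{"linear": [0.2,0,-3.2],"delta_rot": [0,0,0],"grip": 255}]}}

```text
time: 8.0
ee_pos: [0.6324, 0.1289, 0.0335]
tcp_rot: [180.0, 0.0, 177.3]
wrist_force: [0.3, 0.6, -3.1]
opening: 0.053
grasp_force: 74.3
```

```bash
sed -i 's/o\["opening"\].round(4)/round(o["opening"],4)/' w.py; python3 w.py w3
```

```text
[11.5 18.6  4.1 75.4 -0.  14.2] [0.6324 0.1289 0.0335] [1.8000e+02 1.0000e-02 1.7732e+02] 0.053 74.27701234817505 [ 0.3  0.6 -3.1]
```

View pics/w3.png

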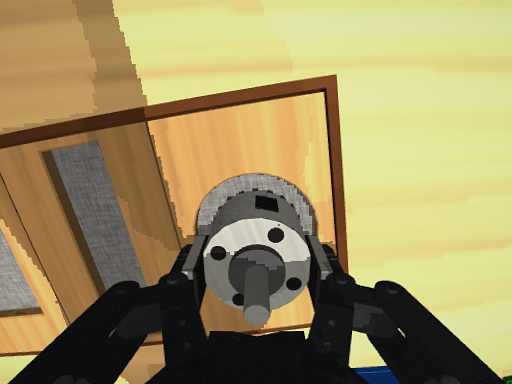

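The saw sits centred over the large hollow (around (257,240)) with the floor visible all round. I'll lower the last 2 mm, release and lift.

>>> {"api": "play_rows", "payload": {"targets": [{"linear": [0,0,-0.2],"delta_rot": [0,0,0],"grip": 255},{"linear": [0,0,-0.2],"delta_rot": [0,0,0],"grip": 255},{"linear": [0,0,-0.2],"delta_rot": [0,0,0],"grip": 120},{"linear": [0,0,-0.1],"delta_rot": [0,0,0],"grip": 0},{"linear": [0,0,0],"delta_rot": [0,0,0],"grip": 0},{"linear": [0,0,0],"delta_rot": [0,0,0],"grip": 0},{"linear": [0,0,0],"delta_rot": [0,0,0],"grip": 0}]}}

```text
time: 8.75
ee_pos: [0.6324, 0.1289, 0.0336]
tcp_rot: [180.0, 0.0, 177.3]
wrist_force: [-0.6, 1.2, -0.7]
opening: 0.0852
grasp_force: 0.0
```

>>> {"api": "play_rows", "payload": {"targets": [{"linear": [0,0,1],"delta_rot": [0,0,0],"grip": 0},{"linear": [0,0,4],"delta_rot": [0,0,0],"grip": 0},{"linear": [0,0,8],"delta_rot": [0,0,0],"grip": 0},{"linear": [0,0,11],"delta_rot": [0,0,0],"grip": 0},{"linear": [-20.2,-23,10],"delta_rot": [0,0,0],"grip": 0},{"linear": [-20.2,-23,10],"delta_rot": [0,0,0],"grip": 0},{"linear": [-20.2,-23,10],"delta_rot": [0,0,0],"grip": 0},{"linear": [-20.2,-23,10],"delta_rot": [0,0,0],"grip": 0},{"linear": [-20.2,-23,10],"delta_rot": [0,0,0],"grip": 0},{"linear": [-20.2,-23,10],"delta_rot": [0,0,0],"grip": 0}]}}

```text
time: 9.75
ee_pos: [0.433, -0.0975, 0.1344]
tcp_rot: [-180.0, 0.1, 177.3]
wrist_force: [1.6, -0.1, -0.0]
opening: 0.0856
grasp_force: 0.0
```

>>> {"api": "play_rows", "payload": {"targets": [{"linear": [0,0,0],"delta_rot": [0,0,0],"grip": 0},{"linear": [0,0,0],"delta_rot": [0,0,0],"grip": 0}]}}

```text
time: 9.95
ee_pos: [0.4344, -0.0972, 0.1347]
tcp_rot: [-180.0, 0.1, 177.2]
wrist_force: [0.8, -0.1, 0.2]
opening: 0.0855
grasp_force: 0.0
```

```bash
cat >> w.py <<'E'
w=cloud(p)
x,y=float(sys.argv[2]),float(sys.argv[3])
m=np.hypot(w[...,0]-x,w[...,1]-y)<.08
for lo,hi in eval(sys.argv[4]):
    q=w[m&(w[...,2]>lo)&(w[...,2]<hi)]
    if len(q)>5:
        r=cv2.minAreaRect((q[:,:2]*1000).astype(np.float32)); print(lo,len(q),q.mean(0).round(4),"rect",np.round(r[0],1),np.round(r[1],1),round(r[2],1))
E
python3 w.py w4 .431 -.1015 "[(.04,.053),(.06,.085)]"; python3 - <<'E'
from h import *
p=bot.camera("top"); w=cloud(p); m=(np.hypot(w[...,0]-.632,w[...,1]-.128)<.05)
for lo,hi in((.05,.06),(.075,.1)):
    q=w[m&(w[...,2]>lo)&(w[...,2]<hi)]; print(len(q),q.mean(0).round(4),q.min(0).round(3),q.max(0).round(3))
E
```

```text
[-12.6 -10.4 -15.4  84.9   0.   -9.8] [ 0.4344 -0.0972  0.1347] [-1.7999e+02  1.2000e-01  1.7718e+02] 0.0855 0.0 [ 0.8 -0.1  0.2]
0.04 748 [ 0.427  -0.0995  0.0491] rect [430.8 -99.6] [33.2 32.5] 78.9
0.06 185 [ 0.4296 -0.0997  0.0756] rect [ 430.8 -100. ] [8.5 8.4] 86.4
321 [0.631  0.1271 0.0568] [0.605 0.101 0.05 ] [0.66  0.155 0.06 ]
24 [0.6311 0.1274 0.0869] [0.627 0.122 0.075] [0.637 0.132 0.091]
```

>>> {"api": "play_rows", "payload": {"targets": [{"linear": [-0.35,-0.3,-2],"delta_rot": [0,0,0],"grip": 0},{"linear": [-0.35,-0.3,-5],"delta_rot": [0,0,0],"grip": 0},{"linear": [-0.35,-0.3,-8],"delta_rot": [0,0,0],"grip": 0},{"linear": [-0.35,-0.3,-10.5],"delta_rot": [0,0,0],"grip": 0},{"linear": [-0.35,-0.3,-11.8],"delta_rot": [0,0,0],"grip": 0},{"linear": [-0.35,-0.3,-11.9],"delta_rot": [0,0,0],"grip": 0},{"linear": [-0.35,-0.3,-11.9],"delta_rot": [0,0,0],"grip": 0}]}}

```text
time: 10.75
ee_pos: [0.4316, -0.0991, 0.0153]
tcp_rot: [-180.0, 0.0, 177.4]
wrist_force: [-0.1, 0.2, 0.8]
opening: 0.0852
grasp_force: 0.0
```

>>> {"api": "play_rows", "payload": {"targets": [{"linear": [0,0,0],"delta_rot": [0,0,0],"grip": 255},{"linear": [0,0,0],"delta_rot": [0,0,0],"grip": 255},{"linear": [0,0,0],"delta_rot": [0,0,0],"grip": 255},{"linear": [0,0,0],"delta_rot": [0,0,0],"grip": 255},{"linear": [0,0,0],"delta_rot": [0,0,0],"grip": 255},{"linear": [0,0,0],"delta_rot": [0,0,0],"grip": 255},{"linear": [0,0,0],"delta_rot": [0,0,0],"grip": 255},{"linear": [0,0,0],"delta_rot": [0,0,0],"grip": 255}], "force": 50}}

```text
time: 11.55
ee_pos: [0.4313, -0.0996, 0.0153]
tcp_rot: [-180.0, 0.1, 177.3]
wrist_force: [-0.9, -0.6, 5.5]
opening: 0.0321
grasp_force: 49.3
```

>>> {"api": "play_rows", "payload": {"targets": [{"linear": [0,0,3],"delta_rot": [0,0,0],"grip": 255},{"linear": [0,0,7],"delta_rot": [0,0,0],"grip": 255},{"linear": [2,-0.6,9],"delta_rot": [0,0,0],"grip": 255},{"linear": [6.5,-1.8,9],"delta_rot": [0,0,0],"grip": 255},{"linear": [11,-3,9],"delta_rot": [0,0,0],"grip": 255},{"linear": [15.5,-4.2,9],"delta_rot": [0,0,0],"grip": 255},{"linear": [20,-5.5,9],"delta_rot": [0,0,0],"grip": 255},{"linear": [23.3,-6.4,9],"delta_rot": [0,0,0],"grip": 255},{"linear": [23.3,-6.4,7],"delta_rot": [0,0,0],"grip": 255},{"linear": [23.3,-6.4,5],"delta_rot": [0,0,0],"grip": 255}]}}

```text
time: 12.55
ee_pos: [0.6649, -0.1638, 0.063]
tcp_rot: [180.0, -0.0, 177.3]
wrist_force: [-0.3, 0.3, -1.5]
opening: 0.032
grasp_force: 49.8
```

>>> {"api": "play_rows", "payload": {"targets": [{"linear": [0,0,-1],"delta_rot": [0,0,0],"grip": 255},{"linear": [0,0,-1],"delta_rot": [0,0,0],"grip": 255}]}}

```text
time: 12.75
ee_pos: [0.6628, -0.1632, 0.0525]
tcp_rot: [180.0, -0.2, 177.3]
wrist_force: [0.0, 0.0, 0.0]
opening: 0.0313
grasp_force: 49.8
```

```bash
python3 w.py w5 .664 -.163 "[(.005,.018)]"
```

```text
[-13.8  23.6  12.6  79.2   0.  -11.1] [ 0.6628 -0.1632  0.0525] [179.96  -0.19 177.32] 0.0313 49.7811484336853 [0. 0. 0.]
0.005 3052 [ 0.6501 -0.1433  0.0148] rect [ 637.4 -149.8] [106.6 132.9] 0.6
```

View pics/w5.png

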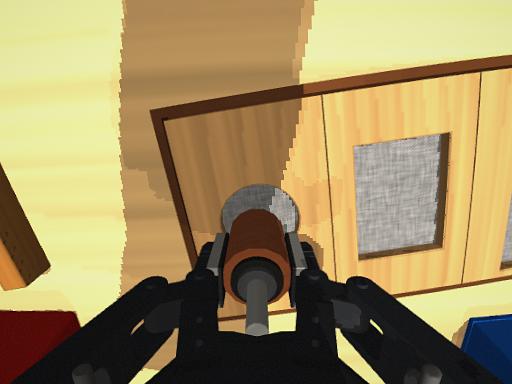

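The drum is centred on the small round hollow (around (260,215)). I'll lower and release.

>>> {"api": "play_rows", "payload": {"targets": [{"linear": [0.1,0,-1],"delta_rot": [0,0,0],"grip": 255},{"linear": [0.1,0,-1.6],"delta_rot": [0,0,0],"grip": 255},{"linear": [0.1,0,-2],"delta_rot": [0,0,0],"grip": 255},{"linear": [0.1,0,-2.2],"delta_rot": [0,0,0],"grip": 255},{"linear": [0.1,0,-2.25],"delta_rot": [0,0,0],"grip": 255},{"linear": [0.1,0,-2.25],"delta_rot": [0,0,0],"grip": 255}]}}

```text
time: 13.4
ee_pos: [0.665, -0.1635, 0.0322]
tcp_rot: [-180.0, 0.0, 177.3]
wrist_force: [-0.4, 1.4, -0.6]
opening: 0.0316
grasp_force: 49.8
```

>>> {"api": "play_rows", "payload": {"targets": [{"linear": [0,0,-0.2],"delta_rot": [0,0,0],"grip": 255},{"linear": [0,0,-0.25],"delta_rot": [0,0,0],"grip": 255},{"linear": [0,0,-0.25],"delta_rot": [0,0,0],"grip": 255}]}}

```text
time: 13.7
ee_pos: [0.6649, -0.1634, 0.0295]
tcp_rot: [180.0, -0.0, 177.3]
wrist_force: [-0.7, -0.4, -1.5]
opening: 0.0315
grasp_force: 49.8
```

>>> {"api": "play_rows", "payload": {"targets": [{"linear": [0,0,0],"delta_rot": [0,0,0],"grip": 120},{"linear": [0,0,0],"delta_rot": [0,0,0],"grip": 0},{"linear": [0,0,0],"delta_rot": [0,0,0],"grip": 0},{"linear": [0,0,0],"delta_rot": [0,0,0],"grip": 0},{"linear": [0,0,0],"delta_rot": [0,0,0],"grip": 0},{"linear": [0,0,1.5],"delta_rot": [0,0,0],"grip": 0},{"linear": [0,0,5],"delta_rot": [0,0,0],"grip": 0},{"linear": [0,0,9],"delta_rot": [0,0,0],"grip": 0},{"linear": [0,0,12],"delta_rot": [0,0,0],"grip": 0}]}}

```text
time: 14.6
ee_pos: [0.6652, -0.1635, 0.1536]
tcp_rot: [-180.0, 0.2, 177.3]
wrist_force: [0.4, -0.2, 0.3]
opening: 0.0851
grasp_force: 0.0
```

>>> {"api": "play_rows", "payload": {"targets": [{"linear": [-23.2,43.1,-1],"delta_rot": [0,0,0.1],"grip": 0},{"linear": [-23.2,43.1,-1],"delta_rot": [0,0,0.1],"grip": 0},{"linear": [-23.2,43.1,-1],"delta_rot": [0,0,0.1],"grip": 0},{"linear": [-23.2,43.1,-1],"delta_rot": [0,0,0.1],"grip": 0},{"linear": [-23.2,43.1,-1],"delta_rot": [0,0,0.1],"grip": 0},{"linear": [-23.2,43.1,-1],"delta_rot": [0,0,0.1],"grip": 0},{"linear": [-23.2,43.1,-1],"delta_rot": [0,0,0.1],"grip": 0},{"linear": [-23.2,43.1,-1],"delta_rot": [0,0,0.1],"grip": 0},{"linear": [-23.2,43.1,-1],"delta_rot": [0,0,0.1],"grip": 0},{"linear": [-23.2,43.1,-1],"delta_rot": [0,0,0.1],"grip": 0}]}}

```text
time: 15.6
ee_pos: [0.4316, 0.2696, 0.1411]
tcp_rot: [179.9, 0.1, -176.9]
wrist_force: [0.9, -0.9, 0.8]
opening: 0.0855
grasp_force: 0.0
```

>>> {"api": "play_rows", "payload": {"targets": [{"linear": [0,0,0],"delta_rot": [0,0,0],"grip": 0},{"linear": [0,0,0],"delta_rot": [0,0,0],"grip": 0}]}}

```text
time: 15.8
ee_pos: [0.4327, 0.2682, 0.1407]
tcp_rot: [180.0, 0.1, -176.8]
wrist_force: [0.3, -0.3, 0.7]
opening: 0.0854
grasp_force: 0.0
```

```bash
python3 w.py w6 .4325 .269 "[(.037,.046),(.034,.046)]"; python3 - <<'E'
from h import *
p=bot.camera("top"); w=cloud(p); m=(np.hypot(w[...,0]-.664,w[...,1]+.163)<.05)
for lo,hi in((.055,.067),(.08,.1)):
    q=w[m&(w[...,2]>lo)&(w[...,2]<hi)]; print(len(q),q.mean(0).round(4),q.min(0).round(3),q.max(0).round(3))
E
```

```text
[31.8 -1.6 -6.6 84.9 -0.  28.6] [0.4327 0.2682 0.1407] [ 1.7998e+02  7.0000e-02 -1.7682e+02] 0.0854 0.0 [ 0.3 -0.3  0.7]
0.037 1563 [0.4327 0.2711 0.04  ] rect [434.2 271. ] [60.7 40.1] 2.8
0.034 1965 [0.4322 0.271  0.0391] rect [434.2 271. ] [60.7 40.1] 2.8
102 [ 0.6631 -0.1629  0.0634] [ 0.649 -0.18   0.055] [ 0.683 -0.148  0.067]
20 [ 0.6645 -0.1639  0.0917] [ 0.661 -0.169  0.08 ] [ 0.669 -0.16   0.097]
```

View pics/w6.png

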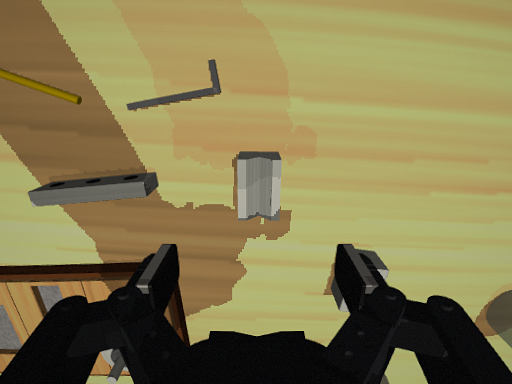

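The wrist view shows the V-block at (258,185), with its groove along x and between the open fingers. The wrist yaw matches it to within half a degree. I'll grasp it now.

>>> {"api": "play_rows", "payload": {"targets": [{"linear": [0.1,0.15,-2],"delta_rot": [0,0,0],"grip": 0},{"linear": [0.1,0.15,-5],"delta_rot": [0,0,0],"grip": 0},{"linear": [0.1,0.15,-8.5],"delta_rot": [0,0,0],"grip": 0},{"linear": [0.1,0.15,-11],"delta_rot": [0,0,0],"grip": 0},{"linear": [0.1,0.15,-12.5],"delta_rot": [0,0,0],"grip": 0},{"linear": [0.1,0.15,-12.7],"delta_rot": [0,0,0],"grip": 0},{"linear": [0.1,0.15,-12.7],"delta_rot": [0,0,0],"grip": 0}]}}

```text
time: 16.6
ee_pos: [0.4346, 0.2687, 0.0133]
tcp_rot: [180.0, 0.0, -177.0]
wrist_force: [-0.6, -0.4, 0.6]
opening: 0.0855
grasp_force: 0.0
```

>>> {"api": "play_rows", "payload": {"targets": [{"linear": [0,0,0],"delta_rot": [0,0,0],"grip": 255},{"linear": [0,0,0],"delta_rot": [0,0,0],"grip": 255},{"linear": [0,0,0],"delta_rot": [0,0,0],"grip": 255},{"linear": [0,0,0],"delta_rot": [0,0,0],"grip": 255},{"linear": [0,0,0],"delta_rot": [0,0,0],"grip": 255},{"linear": [0,0,0],"delta_rot": [0,0,0],"grip": 255},{"linear": [0,0,0],"delta_rot": [0,0,0],"grip": 255},{"linear": [0,0,0],"delta_rot": [0,0,0],"grip": 255}], "force": 80}}

```text
time: 17.4
ee_pos: [0.4346, 0.2695, 0.0137]
tcp_rot: [180.0, 0.1, -176.9]
wrist_force: [-0.1, 0.1, 6.0]
opening: 0.0386
grasp_force: 82.3
```

>>> {"api": "play_rows", "payload": {"targets": [{"linear": [0,0,3],"delta_rot": [0,0,0],"grip": 255},{"linear": [0,0,7],"delta_rot": [0,0,0],"grip": 255},{"linear": [0,0,11],"delta_rot": [0,0,0],"grip": 255},{"linear": [0,0,13],"delta_rot": [0,0,0],"grip": 255},{"linear": [0,0,13],"delta_rot": [0,0,0],"grip": 255}]}}

```text
time: 17.9
ee_pos: [0.4351, 0.2698, 0.1455]
tcp_rot: [179.9, 0.2, -176.9]
wrist_force: [0.4, 0.7, -3.9]
opening: 0.0387
grasp_force: 81.8
```

>>> {"api": "play_rows", "payload": {"targets": [{"linear": [21.9,-33.6,0],"delta_rot": [0,0,0.057],"grip": 255},{"linear": [21.9,-33.6,0],"delta_rot": [0,0,0.057],"grip": 255},{"linear": [21.9,-33.6,0],"delta_rot": [0,0,0.057],"grip": 255},{"linear": [21.9,-33.6,0],"delta_rot": [0,0,0.057],"grip": 255},{"linear": [21.9,-33.6,0],"delta_rot": [0,0,0.057],"grip": 255},{"linear": [21.9,-33.6,0],"delta_rot": [0,0,0.057],"grip": 255},{"linear": [21.9,-33.6,0],"delta_rot": [0,0,0.057],"grip": 255},{"linear": [21.9,-33.6,0],"delta_rot": [0,0,0.057],"grip": 255},{"linear": [21.9,-33.6,0],"delta_rot": [0,0,0.057],"grip": 255},{"linear": [21.9,-33.6,-3],"delta_rot": [0,0,0.057],"grip": 255}]}}

```text
time: 18.9
ee_pos: [0.6546, -0.0688, 0.1131]
tcp_rot: [-180.0, 0.2, -173.8]
wrist_force: [0.4, 0.1, -3.4]
opening: 0.0385
grasp_force: 82.3
```

>>> {"api": "play_rows", "payload": {"targets": [{"linear": [0,0,-3],"delta_rot": [0,0,0],"grip": 255},{"linear": [0,0,-5.5],"delta_rot": [0,0,0],"grip": 255},{"linear": [0,0,-6],"delta_rot": [0,0,0],"grip": 255},{"linear": [0,0,-6],"delta_rot": [0,0,0],"grip": 255}]}}

```text
time: 19.3
ee_pos: [0.6517, -0.0666, 0.0506]
tcp_rot: [180.0, -0.2, -173.7]
wrist_force: [0.4, 0.6, -2.6]
opening: 0.0387
grasp_force: 82.0
```

```bash
python3 w.py w7 .653 -.066 "[(.06,.1)]"
```

```text
[ -5.8  19.8   7.4  77.9   0.  -12.2] [ 0.6517 -0.0666  0.0506] [ 179.96   -0.2  -173.67] 0.0387 82.01088666915894 [ 0.4  0.6 -2.6]
0.06 12116 [ 0.6466 -0.0665  0.0765] rect [653.7 -80.9] [ 61.9 130.3] 6.7
```

View pics/w7.png

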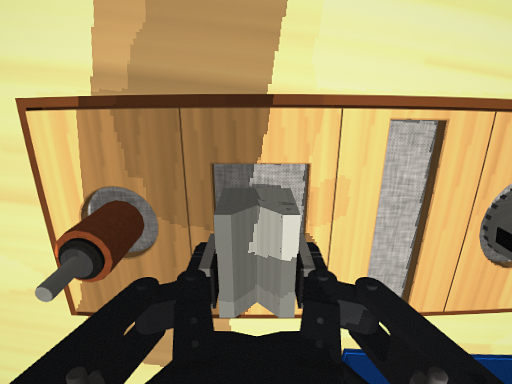

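The V-block is square over the broad hollow (around (260,190)), and the drum stands in its own hollow on the left. Lowering.

>>> {"api": "play_rows", "payload": {"targets": [{"linear": [0.15,0,-1],"delta_rot": [0,0,0],"grip": 255},{"linear": [0.15,0,-1.6],"delta_rot": [0,0,0],"grip": 255},{"linear": [0.15,0,-2],"delta_rot": [0,0,0],"grip": 255},{"linear": [0.15,0,-2.2],"delta_rot": [0,0,0],"grip": 255},{"linear": [0.15,0,-2.3],"delta_rot": [0,0,0],"grip": 255},{"linear": [0.15,0,-2.3],"delta_rot": [0,0,0],"grip": 255}]}}

```text
time: 19.95
ee_pos: [0.6545, -0.067, 0.0297]
tcp_rot: [-180.0, 0.0, -173.7]
wrist_force: [0.2, -0.0, -3.9]
opening: 0.0389
grasp_force: 82.2
```

>>> {"api": "play_rows", "payload": {"targets": [{"linear": [0,0,-0.2],"delta_rot": [0,0,0],"grip": 255},{"linear": [0,0,-0.2],"delta_rot": [0,0,0],"grip": 255},{"linear": [0,0,-0.2],"delta_rot": [0,0,0],"grip": 120},{"linear": [0,0,-0.1],"delta_rot": [0,0,0],"grip": 0},{"linear": [0,0,-0.1],"delta_rot": [0,0,0],"grip": 0},{"linear": [0,0,-0.1],"delta_rot": [0,0,0],"grip": 0},{"linear": [0,0,1],"delta_rot": [0,0,0],"grip": 0},{"linear": [0,0,5],"delta_rot": [0,0,0],"grip": 0},{"linear": [0,0,9],"delta_rot": [0,0,0],"grip": 0},{"linear": [0,0,12],"delta_rot": [0,0,0],"grip": 0}]}}

```text
time: 20.95
ee_pos: [0.6548, -0.067, 0.1533]
tcp_rot: [-180.0, 0.2, -173.7]
wrist_force: [0.6, 0.6, 0.1]
opening: 0.0852
grasp_force: 0.0
```

>>> {"api": "play_rows", "payload": {"targets": [{"linear": [-20.7,16.8,-1],"delta_rot": [0,0,-1.53],"grip": 0},{"linear": [-20.7,16.8,-1],"delta_rot": [0,0,-1.53],"grip": 0},{"linear": [-20.7,16.8,-1],"delta_rot": [0,0,-1.53],"grip": 0},{"linear": [-20.7,16.8,-1],"delta_rot": [0,0,-1.53],"grip": 0},{"linear": [-20.7,16.8,-1],"delta_rot": [0,0,-1.53],"grip": 0},{"linear": [-20.7,16.8,-1],"delta_rot": [0,0,-1.53],"grip": 0},{"linear": [-20.7,16.8,-1],"delta_rot": [0,0,-1.53],"grip": 0},{"linear": [-20.7,16.8,-1],"delta_rot": [0,0,-1.53],"grip": 0},{"linear": [-20.7,16.8,-1],"delta_rot": [0,0,-1.53],"grip": 0},{"linear": [-20.7,16.8,-1],"delta_rot": [0,0,-1.53],"grip": 0}]}}

```text
time: 21.95
ee_pos: [0.4475, 0.1012, 0.1407]
tcp_rot: [179.9, -0.0, 100.3]
wrist_force: [0.5, 0.5, 0.2]
opening: 0.0854
grasp_force: 0.0
```

>>> {"api": "play_rows", "payload": {"targets": [{"linear": [0,0,0],"delta_rot": [0,0,-0.03],"grip": 0},{"linear": [0,0,0],"delta_rot": [0,0,-0.03],"grip": 0}]}}

```text
time: 22.15
ee_pos: [0.4475, 0.101, 0.1402]
tcp_rot: [180.0, -0.0, 99.0]
wrist_force: [0.3, 0.6, 0.5]
opening: 0.0855
grasp_force: 0.0
```

```bash
python3 w.py w8 .4475 .101 "[(.033,.042),(.030,.042)]"; python3 - <<'E'
from h import *
p=bot.camera("top"); w=cloud(p); m=(np.hypot(w[...,0]-.653,w[...,1]+.066)<.05)
q=w[m&(w[...,2]>.05)&(w[...,2]<.065)]; print(len(q),q.mean(0).round(4),q.min(0).round(3),q.max(0).round(3)); print(cv2.minAreaRect((q[:,:2]*1000).astype(np.float32)))
E
```

```text
[ 12.7  -8.4 -13.1  85.3  -0.   93.7] [0.4475 0.101  0.1402] [179.96  -0.    99.05] 0.0855 0.0 [0.3 0.6 0.5]
0.033 2058 [0.4476 0.1081 0.0365] rect [448.5 103.4] [ 15.5 120.2] 8.5
0.03 2058 [0.4476 0.1081 0.0365] rect [448.5 103.4] [ 15.5 120.2] 8.5
290 [ 0.6549 -0.0682  0.0541] [ 0.624 -0.09   0.05 ] [ 0.686 -0.046  0.059]
((654.6748046875, -68.26327514648438), (60.436866760253906, 40.248077392578125), 6.35772180557251)
```

View pics/w8.png

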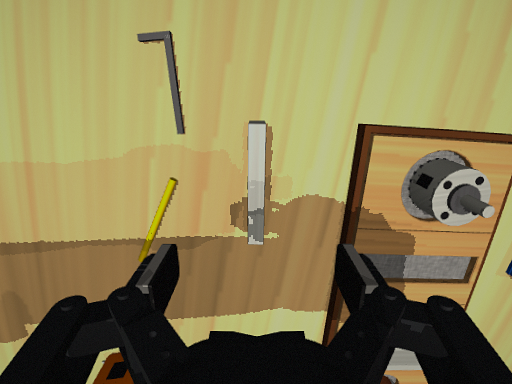

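The bar runs vertically at (257,180), midway between the fingers. The saw stands in its hollow at right. I'll grasp the bar.

>>> {"api": "play_rows", "payload": {"targets": [{"linear": [0.05,0.13,-2],"delta_rot": [0,0,0],"grip": 0},{"linear": [0.05,0.13,-5],"delta_rot": [0,0,0],"grip": 0},{"linear": [0.05,0.13,-8.5],"delta_rot": [0,0,0],"grip": 0},{"linear": [0.05,0.13,-11],"delta_rot": [0,0,0],"grip": 0},{"linear": [0.05,0.13,-12.5],"delta_rot": [0,0,0],"grip": 0},{"linear": [0.05,0.13,-12.8],"delta_rot": [0,0,0],"grip": 0},{"linear": [0.05,0.13,-12.8],"delta_rot": [0,0,0],"grip": 0}]}}

```text
time: 22.95
ee_pos: [0.4478, 0.1023, 0.0117]
tcp_rot: [-180.0, 0.0, 99.0]
wrist_force: [0.4, -0.5, -0.3]
opening: 0.0856
grasp_force: 0.0
```

>>> {"api": "play_rows", "payload": {"targets": [{"linear": [0,0,0],"delta_rot": [0,0,0],"grip": 255},{"linear": [0,0,0],"delta_rot": [0,0,0],"grip": 255},{"linear": [0,0,0],"delta_rot": [0,0,0],"grip": 255},{"linear": [0,0,0],"delta_rot": [0,0,0],"grip": 255},{"linear": [0,0,0],"delta_rot": [0,0,0],"grip": 255},{"linear": [0,0,0],"delta_rot": [0,0,0],"grip": 255},{"linear": [0,0,0],"delta_rot": [0,0,0],"grip": 255},{"linear": [0,0,0],"delta_rot": [0,0,0],"grip": 255},{"linear": [0,0,0],"delta_rot": [0,0,0],"grip": 255}]}}

```text
time: 23.85
ee_pos: [0.4482, 0.1024, 0.012]
tcp_rot: [180.0, -0.0, 98.9]
wrist_force: [-0.2, -0.4, 5.5]
opening: 0.0144
grasp_force: 79.1
```

>>> {"api": "play_rows", "payload": {"targets": [{"linear": [0,0,3],"delta_rot": [0,0,0],"grip": 255},{"linear": [0,0,7],"delta_rot": [0,0,0],"grip": 255},{"linear": [0,0,11],"delta_rot": [0,0,0],"grip": 255},{"linear": [0,0,14],"delta_rot": [0,0,0],"grip": 255},{"linear": [0,0,14],"delta_rot": [0,0,0],"grip": 255}]}}

```text
time: 24.35
ee_pos: [0.4494, 0.1027, 0.1552]
tcp_rot: [179.7, -0.0, 98.9]
wrist_force: [0.5, 0.7, -2.9]
opening: 0.0144
grasp_force: 79.0
```

>>> {"api": "play_rows", "payload": {"targets": [{"linear": [2,-0.7,0],"delta_rot": [0,0,0.15],"grip": 255},{"linear": [4,-1.4,0],"delta_rot": [0,0,0.3],"grip": 255},{"linear": [6,-2.1,0],"delta_rot": [0,0,0.45],"grip": 255},{"linear": [8,-2.9,0],"delta_rot": [0,0,0.6],"grip": 255},{"linear": [10,-3.6,0],"delta_rot": [0,0,0.75],"grip": 255},{"linear": [12,-4.3,0],"delta_rot": [0,0,0.9],"grip": 255},{"linear": [14,-5,0],"delta_rot": [0,0,1.05],"grip": 255},{"linear": [16,-5.7,0],"delta_rot": [0,0,1.2],"grip": 255},{"linear": [18,-6.4,0],"delta_rot": [0,0,1.35],"grip": 255},{"linear": [19.3,-7.1,0],"delta_rot": [0,0,1.5],"grip": 255}]}}

```text
time: 25.35
ee_pos: [0.6413, 0.0309, 0.1487]
tcp_rot: [180.0, -0.2, -174.8]
wrist_force: [-0.0, -0.0, -3.4]
opening: 0.0148
grasp_force: 78.9
```

>>> {"api": "play_rows", "payload": {"targets": [{"linear": [0,0,0],"delta_rot": [0,0,0.024],"grip": 255},{"linear": [0,0,-3.5],"delta_rot": [0,0,0.024],"grip": 255},{"linear": [0,0,-7],"delta_rot": [0,0,0.024],"grip": 255},{"linear": [0,0,-9.8],"delta_rot": [0,0,0.024],"grip": 255},{"linear": [0,0,-10.5],"delta_rot": [0,0,0.024],"grip": 255},{"linear": [0,0,-10.5],"delta_rot": [0,0,0.024],"grip": 255}]}}

```text
time: 25.95
ee_pos: [0.6395, 0.0316, 0.045]
tcp_rot: [180.0, -0.2, -173.9]
wrist_force: [0.5, -0.0, -2.5]
opening: 0.0147
grasp_force: 78.8
```

```bash
python3 w.py w9 .642 .031 "[(.06,.08)]"
```

```text
[ 2.8 17.8  4.4 76.7  0.  -3.3] [0.6395 0.0316 0.045 ] [ 179.99   -0.19 -173.87] 0.0147 78.7828016281128 [ 0.5 -0.  -2.5]
0.06 7094 [0.6258 0.0308 0.0696] rect [632.5  31. ] [103.7  40.7] 19.9
```

View pics/w9.png

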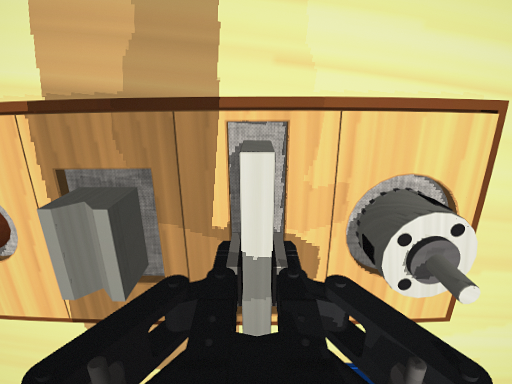

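The bar is aligned over the long hollow (around (258,150)), with the V-block and saw seated on either side. Lowering.

>>> {"api": "play_rows", "payload": {"targets": [{"linear": [0.1,0,-0.8],"delta_rot": [0,0,0],"grip": 255},{"linear": [0.1,0,-1.3],"delta_rot": [0,0,0],"grip": 255},{"linear": [0.1,0,-1.7],"delta_rot": [0,0,0],"grip": 255},{"linear": [0.1,0,-1.9],"delta_rot": [0,0,0],"grip": 255},{"linear": [0.1,0,-1.9],"delta_rot": [0,0,0],"grip": 255},{"linear": [0.1,0,-1.9],"delta_rot": [0,0,0],"grip": 255}]}}

```text
time: 26.6
ee_pos: [0.642, 0.0313, 0.0277]
tcp_rot: [-180.0, 0.0, -173.8]
wrist_force: [1.1, 0.1, -2.7]
opening: 0.0146
grasp_force: 78.8
```

>>> {"api": "play_rows", "payload": {"targets": [{"linear": [0,0,-0.15],"delta_rot": [0,0,0],"grip": 255},{"linear": [0,0,-0.15],"delta_rot": [0,0,0],"grip": 255},{"linear": [0,0,-0.1],"delta_rot": [0,0,0],"grip": 120},{"linear": [0,0,0],"delta_rot": [0,0,0],"grip": 100},{"linear": [0,0,0],"delta_rot": [0,0,0],"grip": 100},{"linear": [0,0,0],"delta_rot": [0,0,0],"grip": 100},{"linear": [0,0,1],"delta_rot": [0,0,0],"grip": 100},{"linear": [0,0,5],"delta_rot": [0,0,0],"grip": 100},{"linear": [0,0,9],"delta_rot": [0,0,0],"grip": 100},{"linear": [0,0,13],"delta_rot": [0,0,0],"grip": 100}]}}

```text
time: 27.6
ee_pos: [0.6417, 0.0313, 0.1599]
tcp_rot: [180.0, 0.0, -173.8]
wrist_force: [0.9, 0.4, 0.1]
opening: 0.0513
grasp_force: 0.0
```

>>> {"api": "play_rows", "payload": {"targets": [{"linear": [-28,10,8],"delta_rot": [0,0,0],"grip": 100},{"linear": [-28,10,8],"delta_rot": [0,0,0],"grip": 100},{"linear": [-28,10,8],"delta_rot": [0,0,0],"grip": 100},{"linear": [-28,10,8],"delta_rot": [0,0,0],"grip": 100},{"linear": [-28,10,8],"delta_rot": [0,0,0],"grip": 100},{"linear": [-28,10,8],"delta_rot": [0,0,0],"grip": 100},{"linear": [-28,10,8],"delta_rot": [0,0,0],"grip": 100},{"linear": [-28,10,8],"delta_rot": [0,0,0],"grip": 100}]}}

```text
time: 28.4
ee_pos: [0.3614, 0.1319, 0.2393]
tcp_rot: [180.0, 0.2, -173.7]
wrist_force: [0.2, 0.1, -0.1]
opening: 0.0515
grasp_force: 0.0
```

```bash
python3 - <<'E'
from h import *
p=bot.camera("top"); w=cloud(p)
for n,x,y,lo,hi in (("bar",.642,.031,.045,.06),("vee",.653,-.066,.05,.06),("saw",.632,.128,.05,.06),("drum",.664,-.163,.055,.067),("plain",.5415,.388,.036,.046),("coup",.449,-.243,.038,.047)):
    q=w[(np.hypot(w[...,0]-x,w[...,1]-y)<(.068 if n=="bar" else .045))&(w[...,2]>lo)&(w[...,2]<hi)]
    r=cv2.minAreaRect((q[:,:2]*1000).astype(np.float32)); print(n,len(q),np.median(q[:,2]).round(4),np.round(r[0],1),np.round(r[1],1),round(r[2],1))
im=cv2.cvtColor(p["color"],cv2.COLOR_RGB2BGR); cv2.imwrite("pics/end.png",cv2.resize(im[110:270,70:450],(798,336),interpolation=cv2.INTER_CUBIC))
E
```

```text
bar 329 0.0511 [643.3  30.3] [120.  16.] 6.1
vee 280 0.0544 [654.7 -68.3] [60.3 40.1] 6.3
saw 320 0.0569 [632.5 128. ] [55.4 53.2] 1.1
drum 105 0.0639 [ 665.9 -164. ] [33.8 31.2] 0.6
plain 402 0.0407 [541.4 388.5] [41.1 60.7] 87.9
coup 194 0.0428 [ 450.2 -242.9] [52.2 51.9] 0.6
```

View pics/end.png

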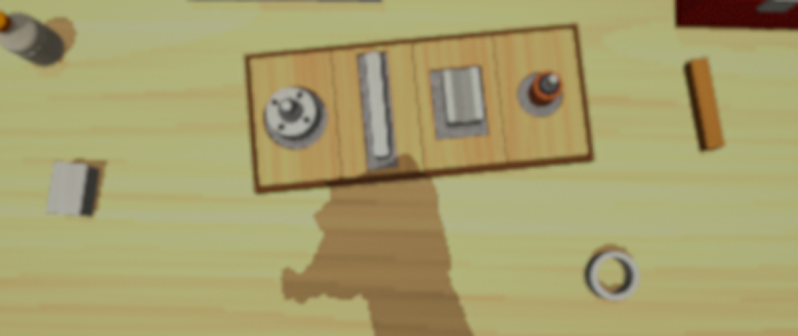

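All four parts are seated: saw at (293,112), bar at (376,105), V-block at (462,97) and drum at (545,90), with top heights that match the hollow floors. The plain block and the coupling haven't moved.

```bash
python3 -c "
from workcell import bot
print(bot.job_done())"
```

```text
the job is handed in; nothing more can be done
None
```

The hole saw, sanding drum, V-block and long bar are each upright in their own hollow, the plain block and pipe coupling were left where they stood, and the job was handed in after about 28 s of robot time.

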